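# Serve a cheese ball in the tasting dish

## Task

Press the ramp's spring pedal right down to its stop so that the red cheese ball rolls into the white dish. Then pick the dish up by the wooden grip on its arch and turn it a quarter turn, so that the arch, which starts square across the chute, lies in line with the chute's direction; carry it gently and level so that the ball stays in the middle of the dish, and leave the jars and the small cheese where they are. Finish while still holding the dish still and level in the air, about 10 cm above the slate, clear of everything.

Things in the scene. Friction and masses are not known exactly. Their poses are not given: they have to be found in the camera images.
- ramp: fixed ball ramp: wooden base board with a steel chute 42 mm wide on legs, chute from 67 to 172 mm behind the origin, highest point 73 mm above the slate. Origin on the slate (z = 0) at the point beyond the chute's outlet where the dish's centre stands at the start; x points the way the ball rolls (chute on the -x side of the dish), y level across the chute, z up. The pedal sticks out of its +y side, towards the robot; the pedal's pivot stands on the other side
- pedal (a joint): the spring pedal, rad: 0 up (at rest), 0.26 fully down at its stop. It hinges on a level line along the ramp's x axis, 52 mm above the slate at ramp y = -55 mm; the brass stop pin in the chute that holds the ball sinks with it and lets the ball go from about 0.19. It springs back when released. It takes about 3 N on the pad to start it and 5.5 N to bring it to the stop
- pedal_pad (a point): centre of the top face of the pedal's black rubber pad, 44 x 44 mm, level and 52 mm above the slate when up, about 35 mm lower when fully down; at ramp x = -109, y = +80 mm when up. Nothing stands over it; its near edge is 37 mm from the chute's outer wall
- dish_well (a point): middle of the inner floor of the white dish, 7 mm above its underside. Round dish, 120 mm across, rim 39 mm high, floor sloping up gently from the middle; 260 g nominal. Axes: x along the arch and its grip, z up out of the dish. At the start the arch lies along the ramp's y axis
- dish_grip (a point): centre of the dish's wooden grip bar on top of the steel wire arch, 120 mm above the dish's underside, straight over its middle: bar 64 mm long along the dish's x axis, 22 mm wide (dish y), 24 mm tall; free space of 70 mm under the bar down to the ball
- ball_center (a point): centre of the red waxed cheese ball, 30 mm diameter, 20 g nominal. It starts in the chute behind the brass pin; it comes to rest in the middle of the dish within about 3 s of release, its centre about 15 mm above dish_well, within a few mm of straight over it
- honey_jar: honey jar, 71 mm diameter, 110 mm tall, origin under its centre, standing loose near the work; leave it alone
- jam_jar: jam jar, 76 mm diameter, 112 mm tall, origin under its centre, standing loose near the work; leave it alone
- small_cheese: small whitish drum cheese, 63 mm diameter, 72 mm tall, origin under its centre, standing loose near the work; leave it alone

How it is judged (in metres and radians):
On the way, in this order (a step that is already met when the one before it is completed fails the run):
1. the pedal is pressed down to its stop (beyond 0.235 rad) (value of joint pedal above 0.235 rad), for 0.1 s.
2. the dish is lifted at least 30 mm with the ball in its middle (height (world z) of dish_well above 0.04 m and distance between ball_center and dish_well below 0.03 m), for 0.2 s.
At the end, for the whole second after the job is handed in: held by the gripper, dish floor 60 to 250 mm above the slate, touching neither ramp, jars nor small cheese, still (under 30 mm/s), level within 0.1 rad, arch within 0.17 rad of the chute's direction, ball centre within 22 mm of dish_well (it rests at 15 mm) (height (world z) of dish_well between 0.06 and 0.25 m and angle between the x axis of dish_well and the x axis of ramp, either way round below 0.17 rad and angle between dish_well's own z axis and vertical below 0.1 rad and distance between ball_center and dish_well below 0.022 m and linear speed of dish below 0.03 m/s and contact force between the fingers and dish above 1 N and contact force between dish and ramp below 0.1 N and contact force between dish and honey_jar below 0.1 N and contact force between dish and jam_jar below 0.1 N and contact force between dish and small_cheese below 0.1 N); the arm keeps its last pose, push and grip.
It fails at once if the ball strays from the middle of the lifted dish (centre more than 32 mm from the floor's middle point) (height (world z) of dish_well above 0.02 m and distance between ball_center and dish_well above 0.032 m).
It fails at once if the dish tips by more than 0.26 rad (angle between dish_well's own z axis and vertical above 0.26 rad).
It fails at once if a jar or the small cheese is moved more than 15 mm (distance of any of honey_jar, jam_jar, small_cheese from where it was at the start of the episode above 0.015 m).
It also fails if it takes over 58 s, if anything falls off the work surface, if the arm or the gripper's body presses on something with over 40 N, if the wrist force passes 120 N, or if a joint passes its speed limit or range.

## Robot

A 6-joint arm with a two-finger parallel gripper is mounted at the origin on a cart in front of the work surface, level with it; the furniture and walls round the work are solid. World frame = base frame: x ahead of the robot, y to its left, z up, the work surface at z = 0. Lengths are in mm, angles in rad, forces in N, time in s.
With the tool pointing down it reaches from about 350 to 725 mm from the base axis. Payload 4.3 kg.
Tool frame: the origin (TCP) lies between the finger pads; the fingertips stand 22 mm ahead of it and the grasp point (between the pads) lies 3 mm ahead of it; z points along the fingers, y is the line along which they close (so a half turn about z gives the same grasp; the last joint's range is limited). The gripper opens to 85 mm and grips with 20 to 120 N. Pads are 22 mm wide; open, the fingers measure 114 mm over their backs; the gripper's body (76 mm by 85 mm) begins 54 mm behind the grasp point. The pads swing forward as they close: fully open they stand 13 mm farther back than shut.
Start: joints at [1.103, 0.377, 0.081, 1.274, 0, 1.46], TCP at [201.381, 538.619, 253.329] pointing down, gripper open.
Joint ranges: [-2.72, 2.72], [-0.84, 1.66], [-1.02, 1.22], [-1.77, 2.12], [-1.37, 1.28], [-3.14, 3.14]. Speed limits (rad/s): [2.57, 2.57, 3.14, 3.14, 3.14, 3.14].

## Interface

Orientations are given as a rotation vector (axis times angle).
In Python, from bench import r gives the robot as it stands.
- The arm moves only by the tool drive_tool, never from a script. Its argument "deltas" is a list of rows, each a list of 3 entries, a list of its own where there are three numbers: the turn, a rotation vector about the tool's x, y, z in units of pi/2 rad (1.0 is pi/2 rad), then the shift along the tool's x, y, z in units of 0.2 m (1.0 is 0.2 m), then the opening, from 0 (shut) to 1 (fully open). A call has exactly 8 rows; each row shifts and turns the commanded pose from where the row before left it, along the tool's axes as they then stand; what a row does not reach is not made up. A row lasts 1/8 s, in which the tool goes at most 62.5 mm and 10.7 degrees, less where a joint would pass 70% of its speed; a pose out of reach is approached as far as the arm can. A call with a number of a shift or a turn outside -1 to 1 is refused whole. A call with a gripper value outside its range is refused whole. The fingers move at their own pace and stop on an object; "force" is the grip in N (left out, the last holds). Time passes only in rows, so rows that do not move let the fingers close, or fill a call up. It gives the time, the measured TCP pose, the force, the opening and the grip force at its end, in the units of the state.
- r.observe(): the state, without advancing time (a new reading comes with each control period).
- r.snapshot(name): name is "scene" or "top"; returns a dict with "image" (480x640x3 uint8, red, green, blue), "z_map" (480x640 float32, mm along the optical axis (not along the pixel's ray), 0 where there is no reading), "intrinsics" (3x3 intrinsics, pixels), "rvec" (rotation vector, rad) and "tvec" (3), from world to camera coordinates, as OpenCV has them. Camera axes: x right, y down, z forward; pixel columns grow to the right and rows downward; lengths in mm; the calibration is good to about 2 mm. A picture is of the moment at which its call begins.
- r.sign_off(): hands the job in; it is judged then, once.
The state is a dict: "time": time; "joints": joint angles; "qd": joint speeds; "joint_efforts": joint torques, N m; "tool_pos": TCP position; "ee_rot": TCP orientation; "ft_force": force on the tool from outside, world axes, zero at the start; "torque": the same for the moment, N m; "finger_gap": opening from 0.0 (shut) to 1.0 (fully open); "grasp_force": force on a finger pad.
Only numpy, scipy, OpenCV 4.12 (cv2) and the standard library are available. Lean on these libraries where they do the work, as an engineer would, in place of code of your own. Each camera call takes 0.05 s, during which the arm holds its last target. There are 200 camera calls.

## Working session

There is one attempt and no reset: what is moved stays moved. The work goes in short steps, Python scripts to look and compute and a tool call to move; the robot and the scene stay as the last step left them, time stands still between calls to the robot, and variables do not carry over. Pictures are saved under pics/ and viewed, at most 10 in all, crops included, and the job is handed in when it is done.

Besides the shell and the picture viewer there is one more tool, called after "Emit:" in YAML: its name, and indented under it one key for each argument. drive_tool: Moves the arm, as the interface text tells. Shifts and turns lie within -1 to 1; 1 stands for 0.2 m of shift or pi/2 rad of turn. Its arguments: {"type":"object","properties":{"deltas":{"type":"array","items":{"type":"array"}},"force":{"type":"number"}},"required":["deltas"]}

```bash
mkdir -p pics
cat > h.py <<'E'
import numpy as np, cv2
from bench import r
def cam(n):
    s=r.snapshot(n); R=cv2.Rodrigues(np.array(s["rvec"],float))[0]; s["R"]=R; s["t"]=np.array(s["tvec"],float).ravel(); s["K"]=np.array(s["intrinsics"],float); return s
def cloud(s):
    v,u=np.indices(s["z_map"].shape); z=s["z_map"]; K=s["K"]
    p=np.stack([(u-K[0,2])/K[0,0]*z,(v-K[1,2])/K[1,1]*z,z],-1)
    w=(p-s["t"])@s["R"]; w[z<=0]=np.nan; return w
def save(s,n): cv2.imwrite(f"pics/{n}.png",s["image"][:,:,::-1])
E
python3 - <<'E'
from h import *
for n in("scene","top"):
    s=cam(n); save(s,n+"0"); np.savez(n+"0.npz",w=cloud(s),im=s["image"]); print(n,-s["R"].T@s["t"])
print(r.observe())
E
```

```text
scene [  77.39621272 -424.67023616  782.09429572]
top [ 482.9996663   293.27600892 1055.53799362]
{'time': 0.1, 'joints': array([1.10267658e+00, 3.78002604e-01, 7.97466261e-02, 1.27439178e+00,
       2.05212880e-05, 1.46053495e+00]), 'qd': array([ 0.00086478, -0.00189118,  0.00211518, -0.00053032, -0.00022468,
       -0.00068147]), 'joint_efforts': array([ 8.89697112e-04, -4.64692640e+01,  2.70583624e+01,  1.21005188e-02,
       -3.14494873e-04,  6.82551317e-06]), 'tool_pos': array([201.12250219, 538.09045108, 252.44208649]), 'ee_rot': array([-5.59030297e-01, -3.09089649e+00,  2.77778483e-03]), 'ft_force': array([-0.20115613,  0.01395845, -0.36691192]), 'torque': array([-0.05890337, -0.02563008,  0.01685589]), 'grasp_force': 0.0, 'finger_gap': 1.0025946558204986}
```

View pics/scene0.png

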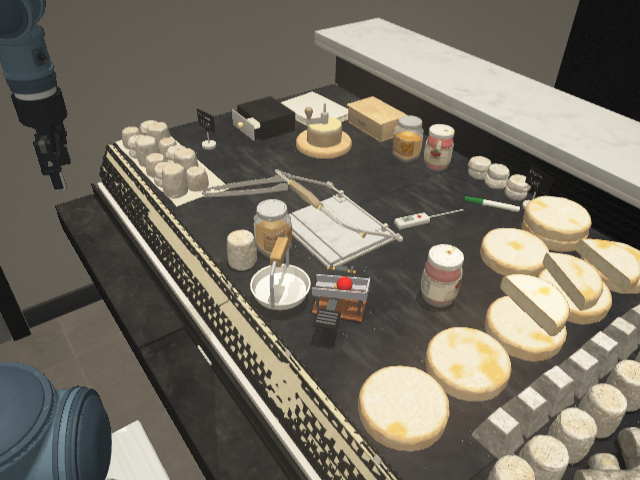

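View pics/top0.png

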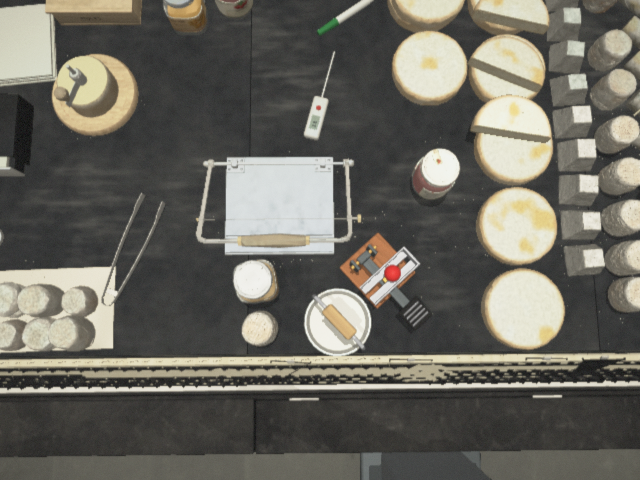

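The top view shows the dish at about (338,322), its grip from (318,302) to (360,338), the ball at (392,272) and the pad at (412,312). The honey jar is at (257,281), the small cheese at (259,328) and the jam jar at (435,172). Next I measure them from depth.

Run:
```python
from h import *
d=np.load("top0.npz"); w=d["w"]; im=d["im"]
hsv=cv2.cvtColor(im,cv2.COLOR_RGB2HSV)
def med(m,n):
    p=w[m]; p=p[~np.isnan(p[:,0])]; print(n,len(p),np.median(p,0).round(1),p.min(0).round(1),p.max(0).round(1)); return p
v,u=np.indices(w.shape[:2])
box=lambda a,b,c,e:(u>=a)&(u<=b)&(v>=c)&(v<=e)
# grip
z=w[...,2]
p=med(box(300,375,285,358)&(z>112)&(z<140),"grip")
rect=cv2.minAreaRect(p[:,:2].astype(np.float32)); print(rect)
c=p[:,:2].mean(0);e=np.linalg.svd(p[:,:2]-c,full_matrices=False)[2][0];print("mean",c,"arch dir",e,np.degrees(np.arctan2(e[1],e[0])))
p=med(box(295,378,280,362)&(z>32)&(z<46),"rim"); print(cv2.minEnclosingCircle(p[:,:2].astype(np.float32)))
p=med(box(395,432,290,332)&(z>46)&(z<60),"pad"); print(cv2.minAreaRect(p[:,:2].astype(np.float32)))
red=(hsv[...,1]>180)&((hsv[...,0]<6)|(hsv[...,0]>174))&box(380,405,260,285)
med(red,"ball")
for n,b,lo in(("honey",(228,282,255,308),95),("cheese",(236,282,308,350),65),("jam",(405,465,140,205),100)):
    p=med(box(*b)&(z>lo)&(z<130),n); print(cv2.minEnclosingCircle(p[:,:2].astype(np.float32)))
# anything tall between pad and others
p=med(box(345,420,240,310)&(z>62)&(z<76),"chute"); print(cv2.minAreaRect(p[:,:2].astype(np.float32)))
o=r.observe(); print(cv2.Rodrigues(o["ee_rot"])[0].round(3))
```

```text
grip 631 [488.5 265.  128.9] [447.8 225.6 112. ] [528.6 303.8 135.7]
((487.93804931640625, 264.91448974609375), (110.1382827758789, 21.887258529663086), 44.65729522705078)
mean [488.13371967 265.03551057] arch dir [-0.72960203 -0.68387198] -136.85304113107833
rim 663 [509.3 243.5  36.7] [429.6 191.4  32. ] [561.1 322.9  46. ]
((504.6268005371094, 249.91165161132812), 81.18336486816406)
pad 608 [501.6 128.2  49.9] [473.7  99.6  46.1] [540.8 160.1  55.7]
((511.0994567871094, 136.0605010986328), (68.52383422851562, 44.12985610961914), 41.580894470214844)
ball 158 [570.4 170.3  75.6] [559.  157.3  66.8] [582.8 181.7  81.4]
honey 1219 [560.  407.9 107.1] [528.3 376.1  95.8] [592.9 441.1 114.2]
((560.3936767578125, 408.49127197265625), 33.17289733886719)
cheese 737 [478.7 404.5  68.5] [453.1 377.3  65. ] [506.1 430.8  74.2]
((479.12396240234375, 404.82525634765625), 27.87811851501465)
jam 1191 [750.1  86.2 109.4] [717.   52.1 100.2] [785.5 119.3 115.3]
((751.27783203125, 85.23564147949219), 34.43061065673828)
chute 370 [577.3 163.8  69. ] [517.7 120.9  62. ] [622.  238.4  75.9]
((584.4136352539062, 186.62518310546875), (84.32756805419922, 106.81306457519531), 40.78800964355469)
[[-0.937  0.35  -0.001]
 [ 0.35   0.937 -0.002]
 [ 0.    -0.002 -1.   ]]
```

Emit:
drive_tool:
  deltas:
    - [[0, 0, 0], [-0.133, -0.086, 0.016], 0]
    - [[0, 0, 0], [-0.133, -0.086, 0.016], 0]
    - [[0, 0, 0], [-0.133, -0.086, 0.016], 0]
    - [[0, 0, 0], [-0.133, -0.086, 0.016], 0]
    - [[0, 0, 0], [-0.133, -0.086, 0.016], 0]
    - [[0, 0, 0], [-0.133, -0.086, 0.016], 0]
    - [[0, 0, 0], [-0.133, -0.086, 0.016], 0]
    - [[0, 0, 0], [-0.133, -0.086, 0.016], 0]
  force: 40

```text
time: 1.1
tool_pos: [352.7, 334.1, 227.2]
ee_rot: [-0.559, -3.091, 0.001]
ft_force: [-0.2, 0.2, -0.7]
finger_gap: -0.003
grasp_force: 0.0
```

Emit:
drive_tool:
  deltas:
    - [[0, 0, 0], [-0.133, -0.086, 0.016], 0]
    - [[0, 0, 0], [-0.133, -0.086, 0.016], 0]
    - [[0, 0, 0], [-0.133, -0.086, 0.016], 0]
    - [[0, 0, 0], [-0.133, -0.086, 0.016], 0]
    - [[0, 0, 0], [-0.133, -0.086, 0.016], 0]
    - [[0, 0, 0], [-0.133, -0.086, 0.016], 0]
    - [[0, 0, 0], [-0.133, -0.086, 0.016], 0]
    - [[0, 0, 0], [0, 0, 0], 0]

```text
time: 2.1
tool_pos: [485.4, 155.8, 204.6]
ee_rot: [-0.564, -3.09, 0.001]
ft_force: [-1.0, -0.5, -0.3]
finger_gap: 0.0
grasp_force: 0.0
```

Emit:
drive_tool:
  deltas:
    - [[0, 0, 0], [-0.133, -0.088, 0], 0]
    - [[0, 0, 0], [0, 0, 0.1], 0]
    - [[0, 0, 0], [0, 0, 0.12], 0]
    - [[0, 0, 0], [0, 0, 0.12], 0]
    - [[0, 0, 0], [0, 0, 0.12], 0]
    - [[0, 0, 0], [0, 0, 0.1], 0]
    - [[0, 0, 0], [0, 0, 0], 0]
    - [[0, 0, 0], [0, 0, 0], 0]

```text
time: 3.1
tool_pos: [503.6, 131.9, 94.0]
ee_rot: [0.558, 3.091, 0.001]
ft_force: [-0.6, -0.5, -0.7]
finger_gap: 0.001
grasp_force: 0.0
```

Run:
```python
from h import *
for n in("scene","top"):
    s=cam(n); 
    c=(s["image"][230:360,220:400] if n=="scene" else s["image"][230:360,290:470])
    cv2.imwrite(f"pics/a_{n}.png",cv2.resize(c,None,fx=3,fy=3)[:,:,::-1])
a=cv2.imread("pics/a_scene.png");b=cv2.imread("pics/a_top.png")
cv2.imwrite("pics/a.png",cv2.resize(np.hstack([a,b]),(800,289)))
print(r.observe()["tool_pos"])
```

```text
[504.27552748 131.81128631  94.43484945]
```

View pics/a.png

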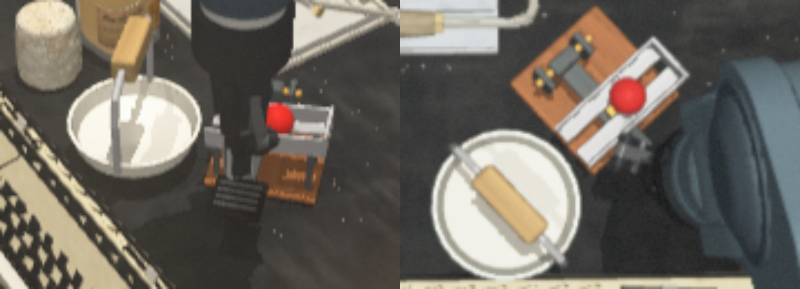

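The closed fingers hang over the pad, which is at about (240,195) in the left half. The ball is still in the chute. I press now.

Emit:
drive_tool:
  deltas:
    - [[0, 0, 0], [0, 0, 0.05], 0]
    - [[0, 0, 0], [0, 0, 0.05], 0]
    - [[0, 0, 0], [0, 0, 0.04], 0]
    - [[0, 0, 0], [0, 0, 0.04], 0]
    - [[0, 0, 0], [0, 0, 0.04], 0]
    - [[0, 0, 0], [0, 0, 0.04], 0]
    - [[0, 0, 0], [0, 0, 0], 0]
    - [[0, 0, 0], [0, 0, 0], 0]

```text
time: 4.2
tool_pos: [505.1, 131.9, 42.0]
ee_rot: [0.558, 3.089, 0.003]
ft_force: [0.8, 1.9, 7.3]
finger_gap: -0.001
grasp_force: 3.0
```

Emit:
drive_tool:
  deltas:
    - [[0, 0, 0], [0, 0, 0.01], 0]
    - [[0, 0, 0], [0, 0, 0.005], 0]
    - [[0, 0, 0], [0, 0, 0.005], 0]
    - [[0, 0, 0], [0, 0, 0], 0]
    - [[0, 0, 0], [0, 0, 0], 0]
    - [[0, 0, 0], [0, 0, 0], 0]
    - [[0, 0, 0], [0, 0, 0], 0]
    - [[0, 0, 0], [0, 0, 0], 0]

```text
time: 5.2
tool_pos: [505.6, 132.3, 40.4]
ee_rot: [0.558, 3.087, 0.004]
ft_force: [-5.9, 2.0, 26.5]
finger_gap: 0.003
grasp_force: 13.0
```

Run:
```python
from h import *
for n in("scene","top"):
    s=cam(n); 
    c=(s["image"][230:360,220:400] if n=="scene" else s["image"][230:360,290:470])
    cv2.imwrite(f"pics/b_{n}.png",cv2.resize(c,None,fx=3,fy=3)[:,:,::-1])
a=cv2.imread("pics/b_scene.png");b=cv2.imread("pics/b_top.png")
cv2.imwrite("pics/b.png",cv2.resize(np.hstack([a,b]),(800,289)))
o=r.observe();print(o["tool_pos"],o["ft_force"])
```

```text
[505.59197541 132.30565203  40.44657866] [-5.51571825  0.94646869 26.153554  ]
```

View pics/b.png

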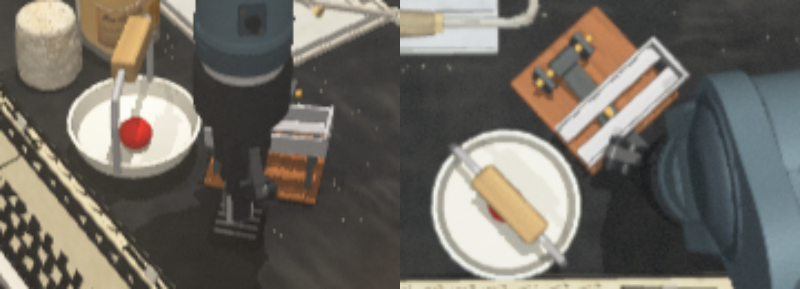

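The ball is in the dish at (135,133) in the left half, and 26 N on the tool shows the pedal is on its stop. I raise the arm.

Emit:
drive_tool:
  deltas:
    - [[0, 0, 0], [0, 0, -0.05], 0]
    - [[0, 0, 0], [0, 0, -0.1], 0]
    - [[0, 0, 0], [0, 0, -0.15], 0]
    - [[0, 0, 0], [0, 0, -0.15], 0]
    - [[0, 0, 0], [0, 0, -0.15], 0]
    - [[0, 0, 0], [0, 0, -0.15], 0]
    - [[0, 0, 0], [0, 0, -0.15], 0]
    - [[0, 0, 0], [0, 0, 0], 0]

```text
time: 6.3
tool_pos: [504.7, 131.4, 218.7]
ee_rot: [0.559, 3.088, 0.001]
ft_force: [-0.9, -0.4, 0.4]
finger_gap: 0.006
grasp_force: 0.0
```

Emit:
drive_tool:
  deltas:
    - [[0, 0, -0.1], [0, 0, 0], 1]
    - [[0, 0, -0.1], [0, 0, 0], 1]
    - [[0, 0, -0.1], [0, 0, 0], 1]
    - [[0, 0, -0.1], [0, 0, 0], 1]
    - [[0, 0, -0.1], [0, 0, 0], 1]
    - [[0, 0, -0.1], [0, 0, 0], 1]
    - [[0, 0, -0.1], [0, 0, 0], 1]
    - [[0, 0, 0], [0, 0, 0], 1]

```text
time: 7.3
tool_pos: [502.4, 131.2, 215.4]
ee_rot: [1.135, -2.926, -0.001]
ft_force: [0.4, -0.4, 0.9]
finger_gap: 1.004
grasp_force: 0.0
```

Run:
```python
from h import *
s=cam("top");w=cloud(s);v,u=np.indices(w.shape[:2]);z=w[...,2]
m=(u>=305)&(u<=372)&(v>=290)&(v<=350)&(z>124)&(z<140)
p=w[m];c=p.mean(0);e=np.linalg.svd(p[:,:2]-c[:2],full_matrices=False)[2][0]
print(len(p),c,np.degrees(np.arctan2(*e[::-1])),cv2.minAreaRect(p[:,:2].astype(np.float32)))
o=r.observe();R=cv2.Rodrigues(o["ee_rot"])[0];print(o["tool_pos"],R.round(3),np.degrees(np.arctan2(R[1,1],R[0,1])),o["joints"])
cv2.imwrite("pics/c.png",cv2.resize(s["image"][200:360,220:460],None,fx=3,fy=3)[:,:,::-1])
print("target delta in tool",(np.array([c[0],c[1],220])-o["tool_pos"])@R/200)
```

```text
520 [488.28139582 265.17264405 129.36891754] -136.42458096438094 ((488.3798828125, 265.2296447753906), (64.04670715332031, 21.803974151611328), 44.00541305541992)
[502.59344016 131.20963516 215.70677829] [[-0.739 -0.674 -0.003]
 [-0.674  0.739 -0.001]
 [ 0.002  0.001 -1.   ]] 132.3417374701573 [ 1.33279366e-01  2.81257992e-01 -1.53280977e-01  1.13904763e+00
 -1.42713943e-04 -6.05724912e-01]
target delta in tool [-0.3982114   0.54331798 -0.02161258]
```

View pics/c.png

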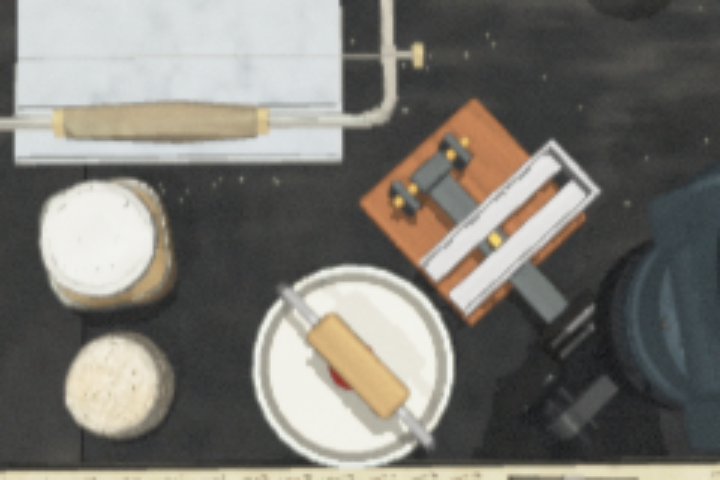

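The view shows the pedal sprung back, the ball under the grip at about (345,372), and the jars untouched. I move over the grip.

Emit:
drive_tool:
  deltas:
    - [[0, 0, 0], [-0.056, 0.077, 0], 1]
    - [[0, 0, 0], [-0.057, 0.078, 0], 1]
    - [[0, 0, 0], [-0.057, 0.078, 0], 1]
    - [[0, 0, 0], [-0.057, 0.078, 0], 1]
    - [[0, 0, 0], [-0.057, 0.078, 0], 1]
    - [[0, 0, 0], [-0.057, 0.077, 0], 1]
    - [[0, 0, 0], [-0.057, 0.077, 0], 1]
    - [[0, 0, -0.016], [0, 0, 0], 1]

```text
time: 8.35
tool_pos: [488.7, 266.6, 217.2]
ee_rot: [-1.18, 2.911, -0.0]
ft_force: [0.9, -0.2, -0.3]
finger_gap: 1.003
grasp_force: 0.0
```

Run:
```python
from h import *
o=r.observe();R=cv2.Rodrigues(o["ee_rot"])[0];print(o["tool_pos"],np.degrees(np.arctan2(R[1,1],R[0,1])),(np.array([488.3,265.2,123])-o["tool_pos"])@R/200, R[:,2])
```

```text
[488.66475417 266.61523169 217.23214956] 134.1344939419096 [ 0.00630538 -0.00376407  0.47116019] [ 1.70972871e-04  3.41017875e-05 -9.99999985e-01]
```

Emit:
drive_tool:
  deltas:
    - [[0, 0, 0], [0.006, -0.004, 0], 1]
    - [[0, 0, 0], [0, 0, 0.08], 1]
    - [[0, 0, 0], [0, 0, 0.1], 1]
    - [[0, 0, 0], [0, 0, 0.1], 1]
    - [[0, 0, 0], [0, 0, 0.1], 1]
    - [[0, 0, 0], [0, 0, 0.06], 1]
    - [[0, 0, 0], [0, 0, 0.03], 1]
    - [[0, 0, 0], [0, 0, 0], 1]

```text
time: 9.35
tool_pos: [488.6, 263.6, 123.3]
ee_rot: [1.175, -2.914, -0.0]
ft_force: [0.2, -0.6, 0.1]
finger_gap: 1.001
grasp_force: 0.0
```

Emit:
drive_tool:
  deltas:
    - [[0, 0, 0], [0, 0, 0], 0.6]
    - [[0, 0, 0], [0, 0, 0], 0.45]
    - [[0, 0, 0], [0, 0, 0], 0.38]
    - [[0, 0, 0], [0, 0, 0], 0.33]
    - [[0, 0, 0], [0, 0, 0], 0.29]
    - [[0, 0, 0], [0, 0, 0], 0.26]
    - [[0, 0, 0], [0, 0, 0], 0.2]
    - [[0, 0, 0], [0, 0, 0], 0]
  force: 50

```text
time: 10.35
tool_pos: [488.3, 264.1, 123.4]
ee_rot: [-1.176, 2.913, 0.001]
ft_force: [-1.9, 1.7, 1.2]
finger_gap: 0.247
grasp_force: 49.4
```

Emit:
drive_tool:
  deltas:
    - [[0, 0, 0], [0, 0, 0], 0]
    - [[0, 0, 0], [0, 0, 0], 0]
    - [[0, 0, 0], [0, 0, 0], 0]
    - [[0, 0, 0], [0, 0, 0], 0]
    - [[0, 0, 0], [0, 0, 0], 0]
    - [[0, 0, 0], [0, 0, 0], 0]
    - [[0, 0, 0], [0, 0, 0], 0]
    - [[0, 0, 0], [0, 0, 0], 0]

```text
time: 11.35
tool_pos: [488.5, 264.0, 123.5]
ee_rot: [-1.175, 2.913, 0.001]
ft_force: [-3.2, 2.5, 5.4]
finger_gap: 0.249
grasp_force: 49.9
```

Run:
```python
from h import *
s=cam("scene");save(s,"d0")
cv2.imwrite("pics/d.png",cv2.resize(s["image"][190:350,190:400],None,fx=3,fy=3)[:,:,::-1])
o=r.observe();print(o["tool_pos"],o["finger_gap"],o["grasp_force"],o["ft_force"],o["time"])
```

```text
[488.50451357 264.04171961 123.46089121] 0.2467529179641916 49.930840730667114 [-2.41581582  2.40811554  4.56487833] 11.4
```

View pics/d.png

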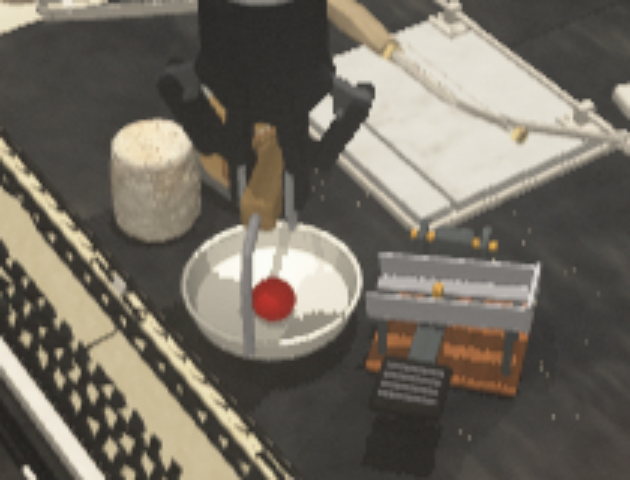

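The grip bar is held, the ball sits mid-dish at (273,298), and everything else is untouched. I lift slowly.

Emit:
drive_tool:
  deltas:
    - [[0, 0, 0], [0, 0, -0.005], 0]
    - [[0, 0, 0], [0, 0, -0.01], 0]
    - [[0, 0, 0], [0, 0, -0.02], 0]
    - [[0, 0, 0], [0, 0, -0.03], 0]
    - [[0, 0, 0], [0, 0, -0.04], 0]
    - [[0, 0, 0], [0, 0, -0.04], 0]
    - [[0, 0, 0], [0, 0, -0.04], 0]
    - [[0, 0, 0], [0, 0, -0.04], 0]

```text
time: 12.4
tool_pos: [488.6, 263.9, 169.0]
ee_rot: [-1.175, 2.913, 0.0]
ft_force: [-0.2, -1.4, -1.9]
finger_gap: 0.247
grasp_force: 48.9
```

Emit:
drive_tool:
  deltas:
    - [[0, 0, 0], [0, 0, -0.04], 0]
    - [[0, 0, 0], [0, 0, -0.04], 0]
    - [[0, 0, 0], [0, 0, -0.04], 0]
    - [[0, 0, 0], [0, 0, -0.04], 0]
    - [[0, 0, 0], [0, 0, -0.04], 0]
    - [[0, 0, 0], [0, 0, -0.03], 0]
    - [[0, 0, 0], [0, 0, -0.02], 0]
    - [[0, 0, 0], [0, 0, -0.01], 0]

```text
time: 13.4
tool_pos: [488.6, 263.9, 220.5]
ee_rot: [-1.175, 2.913, 0.0]
ft_force: [-0.1, 0.4, -1.7]
finger_gap: 0.247
grasp_force: 48.9
```

Run:
```python
from h import *
s=cam("scene")
cv2.imwrite("pics/e.png",cv2.resize(s["image"][170:350,180:400],None,fx=3,fy=3)[:,:,::-1])
o=r.observe();R=cv2.Rodrigues(o["ee_rot"])[0];print(o["tool_pos"],o["finger_gap"],o["grasp_force"],o["ft_force"],np.degrees(np.arctan2(R[1,1],R[0,1])),R[:,2],o["joints"])
```

```text
[488.61649822 263.8995292  220.62784279] 0.25036426045282356 48.87907683849335 [-0.29517556  0.13811634 -1.67277899] 133.94056746409694 [ 2.97041856e-04  2.16508786e-04 -9.99999932e-01] [ 3.80924738e-01  3.47404338e-01 -4.74339624e-02  1.17560178e+00
  9.05557549e-05 -3.85982832e-01]
```

View pics/e.png

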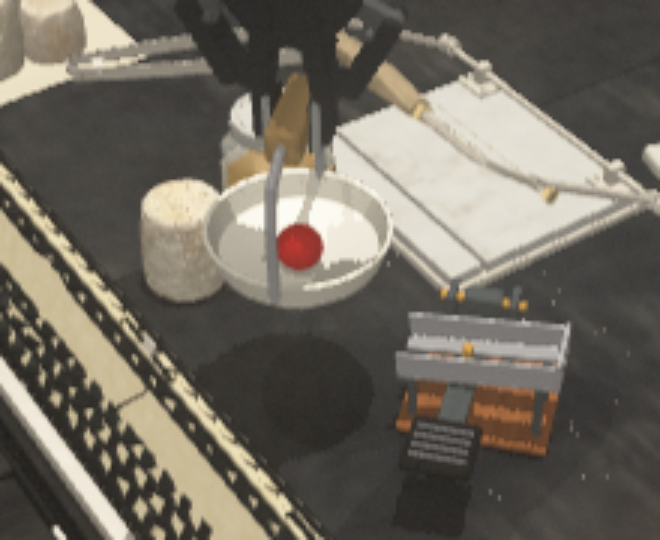

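The dish hangs level with the ball at (300,247), mid-dish. I turn it slowly.

Emit:
drive_tool:
  deltas:
    - [[0, 0, 0.005], [0, 0, 0], 0]
    - [[0, 0, 0.01], [0, 0, 0], 0]
    - [[0, 0, 0.015], [0, 0, 0], 0]
    - [[0, 0, 0.02], [0, 0, 0], 0]
    - [[0, 0, 0.025], [0, 0, 0], 0]
    - [[0, 0, 0.03], [0, 0, 0], 0]
    - [[0, 0, 0.035], [0, 0, 0], 0]
    - [[0, 0, 0.04], [0, 0, 0], 0]

```text
time: 14.45
tool_pos: [488.5, 263.8, 220.3]
ee_rot: [0.748, -3.051, -0.0]
ft_force: [-0.3, 0.8, -2.8]
finger_gap: 0.25
grasp_force: 48.8
```

Emit:
drive_tool:
  deltas:
    - [[0, 0, 0.04], [0, 0, 0], 0]
    - [[0, 0, 0.04], [0, 0, 0], 0]
    - [[0, 0, 0.04], [0, 0, 0], 0]
    - [[0, 0, 0.04], [0, 0, 0], 0]
    - [[0, 0, 0.04], [0, 0, 0], 0]
    - [[0, 0, 0.04], [0, 0, 0], 0]
    - [[0, 0, 0.04], [0, 0, 0], 0]
    - [[0, 0, 0.04], [0, 0, 0], 0]

```text
time: 15.45
tool_pos: [488.5, 263.9, 220.3]
ee_rot: [0.034, 3.141, 0.0]
ft_force: [0.5, -0.7, -3.3]
finger_gap: 0.252
grasp_force: 48.8
```

Emit:
drive_tool:
  deltas:
    - [[0, 0, 0.04], [0, 0, 0], 0]
    - [[0, 0, 0.04], [0, 0, 0], 0]
    - [[0, 0, 0.04], [0, 0, 0], 0]
    - [[0, 0, 0.04], [0, 0, 0], 0]
    - [[0, 0, 0.04], [0, 0, 0], 0]
    - [[0, 0, 0.04], [0, 0, 0], 0]
    - [[0, 0, 0.04], [0, 0, 0], 0]
    - [[0, 0, 0.035], [0, 0, 0], 0]

```text
time: 16.45
tool_pos: [488.5, 263.9, 220.3]
ee_rot: [0.802, 3.038, 0.0]
ft_force: [0.2, -0.1, -1.6]
finger_gap: 0.25
grasp_force: 48.8
```

Emit:
drive_tool:
  deltas:
    - [[0, 0, 0.03], [0, 0, 0], 0]
    - [[0, 0, 0.03], [0, 0, 0], 0]
    - [[0, 0, 0.03], [0, 0, 0], 0]
    - [[0, 0, 0.025], [0, 0, 0], 0]
    - [[0, 0, 0.02], [0, 0, 0], 0]
    - [[0, 0, 0.015], [0, 0, 0], 0]
    - [[0, 0, 0.01], [0, 0, 0], 0]
    - [[0, 0, 0.005], [0, 0, 0], 0]

```text
time: 17.45
tool_pos: [488.5, 263.8, 220.3]
ee_rot: [-1.184, -2.91, -0.0]
ft_force: [-0.1, 0.9, -2.3]
finger_gap: 0.255
grasp_force: 48.8
```

Run:
```python
from h import *
s=cam("scene")
cv2.imwrite("pics/f.png",cv2.resize(s["image"][170:350,180:400],None,fx=3,fy=3)[:,:,::-1])
o=r.observe();R=cv2.Rodrigues(o["ee_rot"])[0];print(o["time"],o["tool_pos"],o["grasp_force"],np.degrees(np.arctan2(R[1,1],R[0,1])),R[:,2])
```

```text
17.5 [488.49789288 263.84424833 220.29115907] 48.84035110473633 45.70314441989396 [-1.13985285e-05  4.07087359e-05 -9.99999999e-01]
```

View pics/f.png

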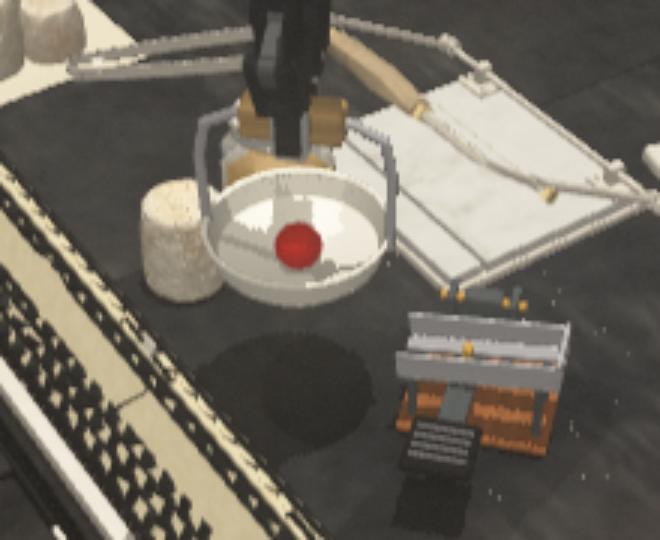

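The arch now lies in line with the chute, to within about 2°. The ball is centred at (298,247). I let it settle and hand in.

Emit:
drive_tool:
  deltas:
    - [[0, 0, 0.01], [0, 0, 0], 0]
    - [[0, 0, 0.005], [0, 0, 0], 0]
    - [[0, 0, 0], [0, 0, 0], 0]
    - [[0, 0, 0], [0, 0, 0], 0]
    - [[0, 0, 0], [0, 0, 0], 0]
    - [[0, 0, 0], [0, 0, 0], 0]
    - [[0, 0, 0], [0, 0, 0], 0]
    - [[0, 0, 0], [0, 0, 0], 0]

```text
time: 18.5
tool_pos: [488.5, 263.9, 220.3]
ee_rot: [-1.218, -2.896, -0.0]
ft_force: [0.2, 1.0, -2.7]
finger_gap: 0.249
grasp_force: 48.8
```

Emit:
drive_tool:
  deltas:
    - [[0, 0, 0], [0, 0, 0], 0]
    - [[0, 0, 0], [0, 0, 0], 0]
    - [[0, 0, 0], [0, 0, 0], 0]
    - [[0, 0, 0], [0, 0, 0], 0]
    - [[0, 0, 0], [0, 0, 0], 0]
    - [[0, 0, 0], [0, 0, 0], 0]
    - [[0, 0, 0], [0, 0, 0], 0]
    - [[0, 0, 0], [0, 0, 0], 0]

```text
time: 19.5
tool_pos: [488.5, 263.9, 220.3]
ee_rot: [1.218, 2.896, 0.0]
ft_force: [0.1, 0.1, -3.1]
finger_gap: 0.251
grasp_force: 48.8
```

```bash
python3 -c "
from bench import r
print(r.sign_off())"
```

```text
the job is handed in; nothing more can be done
None
```

I pressed the pedal to its stop, the ball rolled into the dish, and I handed the job in at about 19.5 s with the dish held still and level about 10 cm above the slate, arch in line with the chute and ball centred; the hand-in call returned no verdict.

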